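Find the perished rubber pump foot with a pin tester

ROBOT

A 6-joint arm with a two-finger parallel gripper is mounted at the origin on the work surface. World frame = base frame: x ahead of the robot, y to its left, z up, the work surface at z = 0. Lengths are in mm, angles in rad, forces in N, time in s.
With the tool pointing down it reaches from about 325 to 875 mm from the base axis. Payload 4.4 kg.
Tool frame: the origin (TCP) lies on the centre line of the jaws, within the pads' length; the fingertips stand ahead of it and the grasp point (between the pads) lies 6 mm ahead of it (ctrl.tcp_to_tips is the z of the fingertips in the tool frame, in mm); z points along the fingers, y is the line along which they close (so a half turn about z gives the same grasp; the last joint's range is limited). The gripper opens to 85 mm and grips with 20 to 120 N. Pads are 22 mm wide; open, the fingers measure 114 mm over their backs; the gripper's body (76 mm by 85 mm) begins 54 mm behind the grasp point. The pads swing forward as they close: fully open they stand 13 mm farther back than shut.
Start: joints at [-1.429, 0.207, 1.542, -0, 1.393, -0.15], TCP at [165.401, -550.699, 218.282] pointing down, gripper open.
Joint ranges: [-2.73, 2.73], [-0.86, 2.22], [0.23, 2.46], [-1.11, 4.25], [0.08, 2.63], [-2.82, 2.82]. Speed limits (rad/s): [2.79, 2.79, 3.14, 3.14, 3.14, 3.14].

INTERFACE

Orientations are given as a 3x3 rotation matrix whose columns are the frame's x, y, z axes.
In Python, from plant import ctrl, sensors, optics gives the robot as it stands. Calls block until the motion is done:
- ctrl.move_ptp(position, orientation): joint-space move of the TCP to a pose.
- ctrl.move_l(position, rot=None, vel=150, threshold=None): straight line of the TCP; rot=None keeps the orientation; vel is the mean speed in mm/s. With threshold (N) it stops when the force on the tool has changed by that much, and returns True; else False.
- ctrl.set_joints(angles): joint-space move.
- ctrl.gripper_to(opening, force=None): finger opening in mm; force is the grip in N (None keeps the last); returns when the fingers have stopped.
- ctrl.hold(seconds).
- ctrl.solve_ik(position, orientation): joint angles nearest the present ones, or None.
- sensors.read_state(): the state.
- optics.grab_frame(name): name is "scene" or "side" or "wrist"; returns (picture, depth): 384x512x3 uint8, red, green, blue; 384x512 float32, mm along the optical axis (not along the pixel's ray), 0 where there is no reading.
- optics.camera_params(name): a dict with "mtx" (3x3 intrinsics, pixels), "R" (3x3) and "t" (3): a world point X has camera coordinates R X + t; the wrist camera has in their place "T_tool_cam" (4x4, takes a point from camera to tool coordinates, whose origin is the TCP and whose axes are the flange's). Camera axes: x right, y down, z forward; pixel columns grow to the right and rows downward; lengths in mm; the calibration is good to about 2 mm. The wrist camera is an equidistant fisheye: a pixel r from the principal point sees the ray r / f radians off the axis. A picture is of the moment at which its call begins: read the wrist's pose just before it. camera_params takes no time and is no camera call.
A pose or a line that the arm cannot do raises ctrl.MotionError and nothing moves.
- ctrl.finish_job(): hands the job in; it is judged then, once.
The state is a dict: "t": time; "q": joint angles; "qvel": joint speeds; "tau": joint torques, N m; "eef_pos": TCP position; "eef_rot": TCP orientation; "force": force on the tool from outside, world axes, zero at the start; "wrist_torque": the same for the moment, N m; "grip_width": finger opening in mm; "grasp_force": force on a finger pad.
Only numpy, scipy, OpenCV 4.12 (cv2) and the standard library are available. Lean on these libraries where they do the work, as an engineer would, in place of code of your own. Each camera call takes 0.05 s, during which the arm holds its last target. There are 200 camera calls.

TASK

One of the three rubber levelling feet off the water pump has perished and gone soft inside. Take the blue-handled tester from its wooden stand and push its pin, gently and straight down by feel (the feet are screwed to unequal heights), into the grey patch of the feet until the tester's round steel base sits flat on the rubber for a moment, to find the foot the pin sinks into deepest; be sure to have pressed that one. Stand the tester back upright in its stand, pin in the hole, then set the soft foot down gently, upright, in the middle of the white saucer and leave the sound feet and everything else where they are.

Things in the scene. Friction and masses are not known exactly. Their poses are not given: they have to be found in the camera images.
- tester: hand-held pin tester, 0.18 kg, loose, upright in the stand. Origin at the centre of the underside of its round steel base (40 mm across, 8 mm high), z up along it. A white barrel 26 mm across runs up to 56 mm, then a blue square handle 28 x 28 mm from 56 to 106 mm, sides square to x and y. A steel pin 8 mm across sticks 10 mm out below the middle of the base
- tester_foot (a point): the tester's own origin, centre of the underside of its base. A red crossbar fixed to the pin (56 mm long along x, 20 mm above this point when the pin is out) rises along the white barrel, past black lines 5 mm apart, as the pin is pushed in
- tester_pin (a joint): how far the tester's pin is pushed back into it, in m: 0 fully out, 0.010 flush with the base. Its spring takes 0.7 N per mm. With the base flat on a rubber foot, the pin has sunk into the rubber by 0.010 minus this value: it reads about 0.004 on the perished foot (3 N on the pin) and about 0.008 on a sound one (6 N)
- stand: fixed wooden block 80 x 80 mm, 22 mm high, origin at the centre of its underside, with a square hole 19 mm wide right through its middle. The tester's base rests on its top (22 mm up), pin in the hole
- foot_a: black square rubber levelling foot, 54 x 54 mm, loose, 0.13 to 0.22 kg, origin at the centre of its underside, z up, x and y square to its sides. Its lower block is 28 mm high; the head above, as wide, is on a stiff screw, so that the top is 40 to 50 mm up, different each time and not told. The three look alike; one, not told which, is perished
- foot_b: like foot_a. All: in the middle of the flat top is a grey patch 21 mm square, flush with it, which yields under a pin (up to 12 mm) and springs back: 0.4 to 0.5 N per mm on the perished foot, 2.5 to 4.5 on a sound one. The black top around it gives about 1 mm per 15 N; more than 20 N from the tester spoils a foot
- foot_c: like foot_a and foot_b
- saucer: white ceramic saucer, 170 mm across, 18 mm high, loose, origin at the centre of its underside; flat inner floor, 5 mm above the origin, about 100 mm across
- cup: steel cup, 76 mm across, 75 mm high, loose, a bystander; origin at the centre of its underside
- spoon: wooden spoon, 220 mm long, lying flat, a bystander; origin at about its middle
- scoop: round metal scoop, 60 mm across, 85 mm long with a 100 mm handle, lying, a bystander; origin under the joint of scoop and handle
Things that resemble listed ones, but are neither listed nor needed, are in the scene too. There is more than one size of the tester; the one meant has the size given above.

How it is judged (in metres and radians):
On the way, in this order (a step that is already met when the one before it is completed fails the run):
1. the tester's base sat flat on the middle of the perished foot, with its pin sunk in (contact force between tester and foot_b above 4.5 N and horizontal distance between tester and foot_b below 0.008 m and angle between the z axis of tester and the z axis of foot_b, either way round below 0.1 rad and value of joint tester_pin between 0.002 and 0.006 m), for 0.2 s.
2. the tester stands upright in its stand again, let go (horizontal distance between tester and stand below 0.012 m and z of tester in the frame of stand between 0.018 and 0.026 m and angle between tester's own z axis and vertical below 0.08 rad and contact force between the fingers and tester below 0.05 N), for 0.2 s.
At the end, for the whole second after the job is handed in: the perished foot rests upright (within 0.1 rad) and still in the saucer, within 25 mm of its centre; the tester stands upright in its stand (within 12 mm of its centre, base on the top, let go); the two sound feet stand upright within 20 mm of where they were (all of step 2 and horizontal distance between foot_b and saucer below 0.025 m and z of foot_b in the frame of saucer between 0.002 and 0.014 m and angle between each of foot_b, foot_a, foot_c's own z axis and vertical below 0.1 rad and contact force between foot_b and saucer above 0.3 N and linear speed of foot_b below 0.01 m/s and angle between saucer's own z axis and vertical below 0.08 rad and distance of each of foot_a, foot_c from where it was at the start of the episode below 0.02 m); the robot touches nothing.
It fails at once if a rubber foot pressed by the tester with more than 20 N (contact force between tester and foot_a above 20 N or contact force between tester and foot_c above 20 N or contact force between tester and foot_b above 20 N).
It fails at once if a sound foot lifted or shifted by more than 30 mm (distance of any of foot_a, foot_c from where it was at the start of the episode above 0.03 m).
It fails at once if the soft foot let fall onto the saucer (moving faster than 0.4 m/s over it while not held), or the saucer shoved more than 30 mm ((contact force between the fingers and foot_b below 0.05 N and linear speed of foot_b above 0.4 m/s and horizontal distance between foot_b and saucer below 0.08 m) or distance of saucer from where it was at the start of the episode above 0.03 m).
It fails at once if cup, spoon or scoop moved by more than 20 mm (distance of any of cup, spoon, scoop from where it was at the start of the episode above 0.02 m).
It fails at once if the tester dropped or knocked over (angle between tester's own z axis and vertical above 0.7 rad).
It also fails if it takes over 72 s, if anything falls off the work surface, if the arm or the gripper's body presses on something with over 40 N, if the wrist force passes 120 N, or if a joint passes its speed limit or range.

## Working session

There is one attempt and no reset: what is moved stays moved. The work goes in short steps, each a Python script; the robot and the scene stay as the last script left them, time stands still between calls to the robot, and variables do not carry over. Pictures are saved under pics/ and viewed, at most 10 in all, crops included, and the job is handed in when it is done.

```bash
mkdir -p pics; ls
python3 - <<'E'
from plant import ctrl,sensors,optics
import cv2,numpy as np
s=sensors.read_state();print(s['t'],ctrl.tcp_to_tips,s['eef_rot'])
for n in("scene","side"):
    p,d=optics.grab_frame(n);np.savez(f'{n}.npz',p=p,d=d,**optics.camera_params(n))
    cv2.imwrite(f'pics/{n}0.png',cv2.resize(p[:,:,::-1],(800,600),interpolation=cv2.INTER_CUBIC))
    c=optics.camera_params(n);print(n,-np.array(c['R']).T@c['t'],c['R'],c['mtx'])
E
```

```text
pics
0.0 25.0 [[ 9.57730954e-01  2.87665282e-01 -3.23845058e-04]
 [ 2.87665246e-01 -9.57728233e-01  2.31060287e-03]
 [ 3.54524671e-04 -2.30609486e-03 -9.99997278e-01]]
scene [1265.93554342 -170.3592953   976.50841614] [[ 2.66827995e-01  9.63743905e-01 -7.12290017e-04]
 [ 7.78102182e-01 -2.15866072e-01 -5.89880355e-01]
 [-5.68647356e-01  1.56842358e-01 -8.07490346e-01]] [[474.37197142   0.         260.41734742]
 [  0.         474.37197142 192.35345681]
 [  0.           0.           1.        ]]
side [-45.11971649 715.02582119 734.2419829 ] [[-0.72258302 -0.69118599  0.01164896]
 [-0.39694249  0.40105951 -0.82558339]
 [ 0.56595975 -0.60117651 -0.56415988]] [[498.12191791   0.         254.73847628]
 [  0.         498.12191791 203.00410935]
 [  0.           0.           1.        ]]
```

View pics/scene0.png

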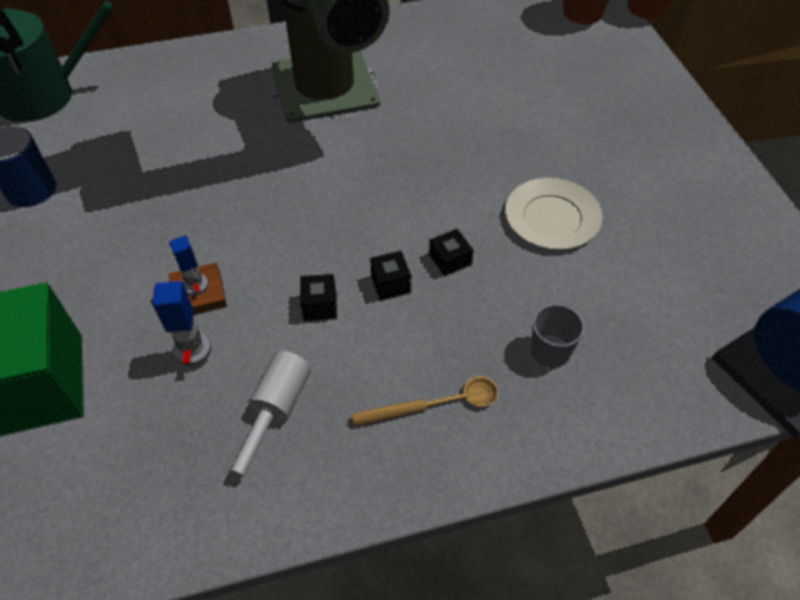

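View pics/side0.png

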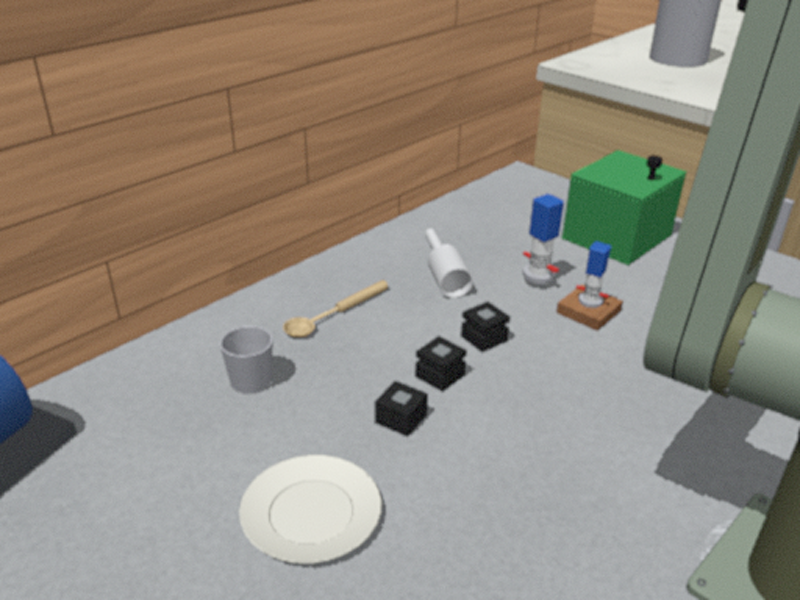

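The scene view shows the small tester in its stand (handle top about (183,243)). A larger decoy stands beside it (base (190,350)), the feet are at (318,295), (390,275) and (450,250), and the saucer is at (553,213). The side view agrees. Next I'll measure them in 3D.

```bash
cat > loc.py <<'E'
import numpy as np,cv2
def cloud(p,d,c):
    v,u=np.mgrid[:d.shape[0],:d.shape[1]]
    K=c['mtx'];X=np.stack([(u-K[0,2])/K[0,0]*d,(v-K[1,2])/K[1,1]*d,d],-1)
    W=(X-c['t'])@c['R'];W[d<=0]=np.nan;return W
def rect(P):
    (c,s,a)=cv2.minAreaRect(P[:,:2].astype(np.float32));return np.round(c,1),np.round(s,1),round(a,1)
E
python3 - <<'E'
from loc import *
np.set_printoptions(suppress=True,precision=1)
for n in("scene","side"):
    z=np.load(n+'.npz');p,d=z['p'],z['d'];W=cloud(p,d,z);hsv=cv2.cvtColor(p,cv2.COLOR_RGB2HSV)
    ok=np.isfinite(W[...,2])&(np.hypot(W[...,0],W[...,1])<900)&(W[...,0]>250)&(abs(W[...,1])<600)
    flat=ok&(hsv[...,2]>60)&(abs(W[...,2])<12);print(n,'table z',np.nanmedian(W[...,2][flat]))
    h,s,v=cv2.split(hsv)
    for name,m,zr in(('blue',(h>105)&(h<130)&(s>150),(30,400)),('black',(v<75)&(s<90),(25,70)),('saucer',(v>150)&(s<70),(2,40)),('wood',(h<15)&(s>120),(10,40)),('red',(h<5)&(s>180)&(v>120),(30,90))):
        mm=(ok&m&(W[...,2]>zr[0])&(W[...,2]<zr[1])).astype(np.uint8)
        mm=cv2.morphologyEx(mm,cv2.MORPH_CLOSE,np.ones((3,3)))&ok
        k,L,st,_=cv2.connectedComponentsWithStats(mm)
        for i in range(1,k):
            if st[i,4]<12: continue
            P=W[L==i]; zt=np.percentile(P[:,2],93); T=P[P[:,2]>zt-4]
            print(name,st[i],'ztop %.1f'%zt,'zmin %.1f'%P[:,2].min(),'top',*rect(T),'all',*rect(P))
E
```

```text
scene table z -0.5112259944281716
blue [109 151  17  22 220] ztop 128.8 zmin 84.0 top [ 474.9 -306.3] [29.3 25.3] 10.8 all [ 474.5 -306.7] [30.9 25.5] 13.4
blue [ 98 180  26  32 627] ztop 165.6 zmin 98.8 top [ 592.9 -324.6] [38.1 39. ] 80.0 all [ 593.9 -324.7] [40.2 41.1] 80.1
black [275 146  28  25 404] ztop 42.4 zmin 21.7 top [515.2 112.2] [55.2 54.4] 13.4 all [515.5 111.8] [59.3 55.6] 13.0
black [237 160  26  27 462] ztop 50.7 zmin 24.1 top [539.6   1.4] [55.7 54.1] 1.8 all [539.9   1.2] [56.7 54.5] 1.4
black [117 173  15  16 124] ztop 67.5 zmin 23.9 top [ 484.2 -306.2] [ 6.9 21.2] 2.9 all [ 482.9 -310. ] [36.4 20.1] 70.5
black [192 175  23  25 469] ztop 51.3 zmin 22.8 top [ 551.9 -120.3] [52.2 55.7] 79.6 all [ 550.6 -120.3] [54.2 59.1] 79.6
black [340 196  32  36 646] ztop 68.6 zmin 21.4 top [733.3 207.1] [66.  75.3] 51.9 all [733.2 207. ] [67.  75.2] 54.1
black [111 211  18  20 167] ztop 67.4 zmin 21.4 top [ 605.  -321.6] [12.5 34.6] 17.7 all [ 598.5 -331.3] [45.8 30.2] 73.1
black [160 256  25  12 110] ztop 51.1 zmin 23.4 top [ 734.1 -228.8] [41.1  2.8] 55.3 all [ 734.3 -229.6] 
[... 2124 characters left out ...]
 4   9  13] ztop 13.5 zmin -3.5 top [788.1  96.1] [ 5.2 31.2] 50.5 all [797.7  88.8] [ 6.7 55.6] 55.2
saucer [150 222  19   6  49] ztop 39.8 zmin 26.3 top [748.4 183.6] [24.3  5.7] 39.8 all [754.5 190.8] [41.9 12.1] 57.7
saucer [ 152  289   92   72 4846] ztop 16.7 zmin -2.4 top [472.2 315.5] [167.4 168.8] 16.0 all [479.3 312.4] [168.2 185.7] 64.6
saucer [ 79 324   5   9  13] ztop 2.5 zmin -3.0 top [632.9 469.4] [22.3  6.6] 1.0 all [632.9 469.4] [22.3  6.6] 1.0
saucer [ 55 331  10   5  17] ztop 2.6 zmin -2.3 top [651.2 503.7] [15.5  8.5] 77.3 all [651.4 503.8] [15.8  8.5] 71.0
wood [358 183  39  26 409] ztop 22.4 zmin 7.3 top [ 472.6 -302.8] [79.  83.6] 3.2 all [ 472.4 -302.6] [79.2 84.3] 3.3
```

```bash
cat >> loc.py <<'E'
from plant import ctrl,sensors,optics
def R(deg):
    a=np.radians(deg);c,s=np.cos(a),np.sin(a);return np.array([[c,s,0],[s,-c,0],[0,0,-1.]])
FEET=[(551,-119,-9.5,50),(538.5,3,2.5,49.5),(514.3,113,13.4,42)]
def st():
    s=sensors.read_state();return s['t'],np.round(s['eef_pos'],1),np.round(s['force'],2),round(s['grip_width'],1),round(s['grasp_force'],1)
def blue():
    out=[]
    for n in("scene","side"):
        p,d=optics.grab_frame(n);W=cloud(p,d,optics.camera_params(n));h,s,v=cv2.split(cv2.cvtColor(p,cv2.COLOR_RGB2HSV))
        m=(h>105)&(h<130)&(s>150)&(W[...,2]>40)&(W[...,0]>250)&(np.hypot(W[...,0],W[...,1])<700)&(W[...,1]<150)
        cv2.imwrite(f'pics/{n}_{int(sensors.read_state()["t"]*100)}.png',p[:,:,::-1])
        k,L,sta,c=cv2.connectedComponentsWithStats(m.astype(np.uint8))
        out+=[(n,np.round(np.median(W[L==i],0),1),rect(W[L==i])) for i in range(1,k) if sta[i,4]>25]
    return out
E
python3 - <<'E'
from loc import *
ctrl.move_ptp([473.5,-305,215],R(13));ctrl.move_l([473.5,-305,110],vel=150)
print(st());p,d=optics.grab_frame('wrist');cv2.imwrite('pics/w1.png',p[:,:,::-1])
c0=st();ctrl.gripper_to(0,40);print(st())
ctrl.move_l([473.5,-305,150],vel=100);print(st())
for b in blue():print(b)
E
```

```text
(2.4167, array([ 474. , -305.9,  110.9]), array([-0.23,  0.21, -0.07]), 85.3, 0.0)
(3.0333, array([ 473.9, -305.3,  110.6]), array([ 0.28, -0.52,  3.55]), 26.1, 39.3)
(3.5833, array([ 473.2, -304.7,  149.7]), array([-1.23,  0.46, -1.82]), 26.5, 39.3)
('scene', array([ 484.2, -302.1,  158.1]), (array([ 475.9, -302.3]), array([28. , 26.4]), 9.2))
('scene', array([ 607.7, -322.9,  153.7]), (array([ 593.2, -325.1]), array([40.1, 42.6]), 79.3))
('side', array([ 581.2, -308.7,  138.8]), (array([ 588.8, -318.6]), array([42.5, 38.2]), 83.9))
('side', array([ 463.9, -291.2,  140.8]), (array([ 464.8, -298.3]), array([34.7, 23.2]), 64.9))
```

View pics/w1.png

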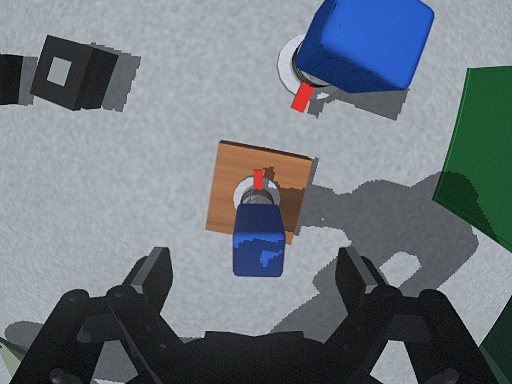

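The wrist view shows the small tester at (260,240), square between the open jaws, with its stand beneath. It is now lifted. Next I'll press foot 1, logging force against depth.

```bash
cat >> loc.py <<'E'
def press(i,yaw=13,target=10.0):
    x,y,_,top=FEET[i]; z=top+98.6+10
    s=sensors.read_state();p=s['eef_pos']
    ctrl.move_l([x,y,max(p[2],z)],R(yaw),vel=200); 
    ctrl.move_l([x,y,top+98.6+4],vel=60);ctrl.hold(.15)
    F0=np.mean([sensors.read_state()['force'][2] for _ in range(1)]);zc=top+98.6+4
    log=[]
    while zc>top+98.6-18:
        f=sensors.read_state()['force'][2]-F0
        step=1.5 if f<5 else .3
        zc-=step
        hit=ctrl.move_l([x,y,zc],vel=15,threshold=max(1.5,target-f+.5))
        s=sensors.read_state();f=s['force'][2]-F0;log.append((round(s['eef_pos'][2],1),round(f,2)))
        if hit or f>target: break
    ctrl.hold(.35);s=sensors.read_state();print('t',s['t'],log,'held',s['eef_pos'][2],s['force']-[0,0,F0],s['wrist_torque'])
E
python3 - <<'E'
from loc import *
press(0)
print(blue()[0:0]);print(st())
E
```

```text
t 9.3417 [(np.float64(151.0), np.float64(0.05)), (np.float64(149.4), np.float64(-0.91)), (np.float64(147.9), np.float64(0.15)), (np.float64(146.7), np.float64(-0.13)), (np.float64(145.3), np.float64(0.99)), (np.float64(143.8), np.float64(1.08)), (np.float64(142.3), np.float64(3.83)), (np.float64(140.8), np.float64(3.29)), (np.float64(139.3), np.float64(4.58)), (np.float64(138.1), np.float64(6.39)), (np.float64(138.0), np.float64(7.99)), (np.float64(137.9), np.float64(7.55)), (np.float64(137.9), np.float64(9.21)), (np.float64(137.8), np.float64(9.09)), (np.float64(137.7), np.float64(11.48))] held 137.76010281735415 [-0.38353744  0.78366174 10.41854049] [ 0.13055888  0.16493466 -0.01541393]
[]
(9.4417, array([ 552. , -119.3,  137.7]), array([-0.98, -0.67,  9.25]), 26.3, 40.5)
```

```bash
python3 - <<'E'
from loc import *
for i in(1,2):
    p=sensors.read_state()['eef_pos'];ctrl.move_l([p[0],p[1],172],vel=100)
    press(i);blue()
p=sensors.read_state()['eef_pos'];ctrl.move_l([p[0],p[1],172],vel=100);print(st())
E
ls pics
python3 - <<'E'
import cv2,glob
a=sorted([f for f in glob.glob('pics/side_*.png')],key=lambda f:int(f.split('_')[-1][:-4]))[-3:]
cs=[(296+15,194+10),(282,225),(257,255)]
r=[cv2.resize(cv2.imread(f)[y-75:y+25,x-45:x+45],(264,300),interpolation=cv2.INTER_CUBIC) for f,(x,y) in zip(a,cs)]
cv2.imwrite('pics/cmp.png',cv2.hconcat(r))
E
```

```text
t 15.1833 [(np.float64(150.7), np.float64(-0.09)), (np.float64(149.0), np.float64(-0.4)), (np.float64(147.4), np.float64(0.27)), (np.float64(146.2), np.float64(1.17)), (np.float64(144.7), np.float64(2.16)), (np.float64(143.3), np.float64(3.04)), (np.float64(141.8), np.float64(3.62)), (np.float64(140.2), np.float64(3.91)), (np.float64(138.8), np.float64(4.5)), (np.float64(137.7), np.float64(7.09)), (np.float64(137.6), np.float64(7.89)), (np.float64(137.5), np.float64(8.37)), (np.float64(137.5), np.float64(9.25)), (np.float64(137.4), np.float64(10.21))] held 137.39246937906594 [-0.44460368  0.11772671  9.77700871] [0.02991832 0.19805551 0.05143434]
t 21.35 [(np.float64(143.2), np.float64(0.13)), (np.float64(141.5), np.float64(1.35)), (np.float64(139.9), np.float64(0.15)), (np.float64(138.5), np.float64(0.62)), (np.float64(137.1), np.float64(1.66)), (np.float64(135.6), np.float64(1.48)), (np.float64(134.2), np.float64(2.34)), (np.float64(132.6), np.float64(2.28)), (np.float64(131.1), np.float64(2.96)), (np.float64(129.6), np.float64(2.63)), (np.float64(128.9), np.float64(6.22)), (np.float64(128.7), np.float64(7.94)), (np.float64(128.7), np.float64(9.64)), (np.float64(128.6), np.float64(9.57)), (np.float64(128.6), np.float64(10.3))] held 128.58780799628414 [-0.28537407 -1.13023852 10.56615488] [-0.03446902  0.23199069 -0.00045633]
(22.05, array([514.9, 113. , 171.2]), array([-0.49, -0.55, -1.91]), 26.3, 39.6)
scene0.png
scene_1523.png
scene_2140.png
scene_363.png
scene_939.png
side0.png
side_1528.png
side_2145.png
side_368.png
side_944.png
w1.png
```

View pics/cmp.png

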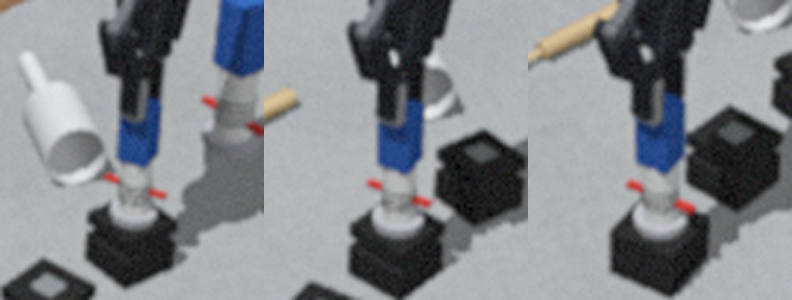

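Foot 3 is the soft one: the base touched at about 2.8 N, against 5.5 N on the other two, and its crossbar is lower on the barrel. Next I'll check that the base was centred, using overlays.

Run:
```python
from loc import *
r=[]
for n,f in(('scene','pics/scene_2140.png'),('side','pics/side_2145.png')):
    c=optics.camera_params(n);im=cv2.imread(f)
    def pr(P): return cv2.projectPoints(np.array(P,float),cv2.Rodrigues(c['R'])[0],c['t'],c['mtx'],None)[0][:,0]
    # measured centres in this camera's own (biased) frame
    C=np.array([515.2,112.2]) if n=='scene' else np.array([513.2,113.9]); zt=42.4 if n=='scene' else 41.1
    a=np.radians(13.4);U=np.array([[np.cos(a),np.sin(a)],[-np.sin(a),np.cos(a)]])
    sq=[[*(C+27*(np.array(k)@U)),zt] for k in((1,1),(1,-1),(-1,-1),(-1,1))]
    th=np.linspace(0,6.28,40);ci=[[C[0]+20*np.cos(t),C[1]+20*np.sin(t),zt+8] for t in th]
    o=pr([[*C,zt]])[0].astype(int)-[28,32];k=8
    crop=cv2.resize(im[o[1]:o[1]+50,o[0]:o[0]+50],None,fx=k,fy=k,interpolation=cv2.INTER_CUBIC)
    for P,col in((sq,(0,255,0)),(ci,(255,0,255))):
        cv2.polylines(crop,[((pr(P)-o+.5)*k).astype(int)],True,col,1)
    r.append(crop)
cv2.imwrite('pics/ov.png',cv2.hconcat(r))
```

```text
(no output)
```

View pics/ov.png

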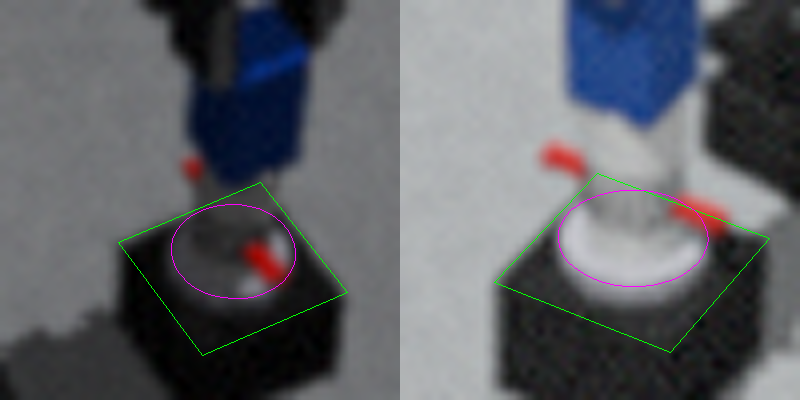

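The overlay circles match the base rim in both views, so it was centred within about 2 mm. Next I'll return the tester to its stand.

Run:
```python
from loc import *
ctrl.move_l([473.6,-304.8,172],R(13),vel=220);ctrl.move_l([473.6,-304.8,116],vel=80);ctrl.hold(.1);print(st())
print(ctrl.move_l([473.6,-304.8,107],vel=15,threshold=4),st())
ctrl.gripper_to(85);print(st());ctrl.move_l([473.6,-304.8,215],vel=150);print(st())
for b in blue():print(b)
p,d=optics.grab_frame('wrist');cv2.imwrite('pics/w2.png',p[:,:,::-1])
```

```text
(25.0583, array([ 474.2, -305.3,  116.9]), array([ 0.76,  0.12, -1.76]), 26.2, 39.6)
True (25.5, array([ 473.9, -305.1,  110.6]), array([ 1.11, -0.67,  4.15]), 26.7, 40.3)
(26.1, array([ 472.7, -304. ,  109.1]), array([-0.59, -0.63, -0.47]), 84.9, 0.0)
(26.9583, array([ 473. , -304.3,  213.9]), array([-0.03, -0.26, -0.17]), 84.8, 0.0)
('scene', array([ 485.2, -305.1,  121.3]), (array([ 476. , -306.2]), array([28.8, 25.4]), 11.7))
('scene', array([ 607.7, -322.9,  153.1]), (array([ 593.6, -325.3]), array([40.4, 41. ]), 81.7))
('side', array([ 581.6, -308. ,  138.7]), (array([ 588.4, -319.7]), array([40.3, 39.5]), 78.8))
('side', array([ 468.9, -294.5,  113.1]), (array([ 472.7, -303.6]), array([26.4, 37.5]), 17.0))
```

View pics/w2.png

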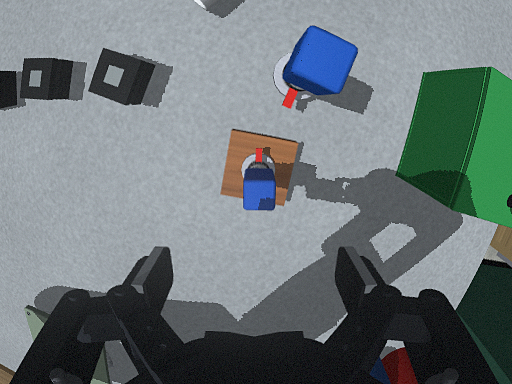

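The wrist view shows the tester upright in the stand (259,190), with the jaws clear. Next I'll take foot 3 to the saucer.

Run:
```python
from loc import *
x,y,a,_=FEET[2]
ctrl.move_l([x,y,150],R(a),vel=220);ctrl.gripper_to(78);ctrl.move_l([x,y,36],vel=110,threshold=15);print(st())
ctrl.gripper_to(0,40);print(st());z0=sensors.read_state()['eef_pos'][2]
ctrl.move_l([x,y,100],vel=80);print(st())
ctrl.move_l([471.8,315,100],vel=150);ctrl.move_l([471.8,315,z0+9],vel=60);ctrl.hold(.3);print(st())
print(ctrl.move_l([471.8,315,z0],vel=10,threshold=2),st())
p,d=optics.grab_frame('scene');cv2.imwrite('pics/s9.png',cv2.resize(p[70:230,250:450,::-1],None,fx=4,fy=4))
```

```text
(30.6167, array([515.1, 113.1,  36.8]), array([ 0.09, -0.18, -1.05]), 77.8, 0.0)
(31.3333, array([514.3, 113. ,  36. ]), array([0.88, 0.45, 0.08]), -0.1, 0.0)
(32.2833, array([513.7, 113. ,  99.5]), array([ 0.65,  0.41, -0.53]), -0.1, 0.0)
(35.175, array([472. , 315.1,  45.3]), array([-0.43,  0.34, -0.78]), -0.0, 0.0)
False (36.225, array([471.9, 315. ,  36. ]), array([ 0.4 , -0.06, -0.6 ]), 0.1, 0.0)
```

View pics/s9.png

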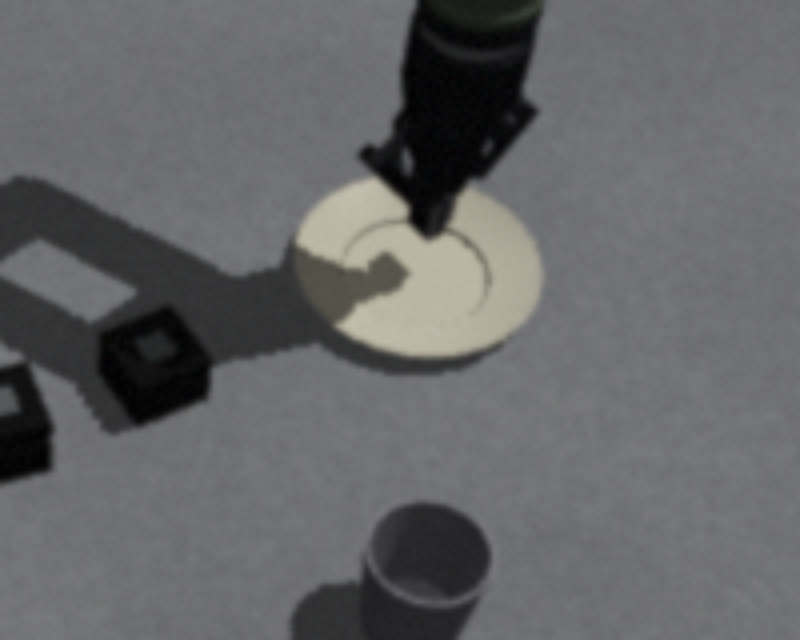

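The foot was not caught: the jaws closed fully and it still stands in its place (crop (150,360)). The tips look higher than the model says, so I'll measure their real height.

Run:
```python
from loc import *
print(ctrl.tcp_to_tips);s=sensors.read_state();print(s['eef_pos'],s['eef_rot'],s['grip_width'],s['t'])
r=[]
for n in('scene','side'):
    p,d=optics.grab_frame(n);c=optics.camera_params(n);W=cloud(p,d,c)
    m=(np.hypot(W[...,0]-471,W[...,1]-315)<40)&(W[...,2]>19)&(p.max(-1)<110)
    P=W[m];o=np.argsort(P[:,2])[:12];print(n,len(P),np.round(P[o],1).tolist()[::3])
    f=(np.hypot(W[...,0]-514.3,W[...,1]-113)<50)&(W[...,2]>35);print('foot',rect(W[f]),np.percentile(W[f][:,2],90))
    pr=cv2.projectPoints(np.array([[471.8,315,h] for h in(5.,11,36,60)]),cv2.Rodrigues(c['R'])[0],c['t'],c['mtx'],None)[0][:,0];print(pr.round())
    x0,y0=(310,70) if n=='scene' else (150,200)
    x=cv2.resize(p[y0:y0+120,x0:x0+90,::-1],None,fx=4,fy=4,interpolation=cv2.INTER_CUBIC)
    for q in pr: cv2.circle(x,tuple(((q-[x0,y0]+.5)*4).astype(int)),3,(0,255,0),1)
    r.append(x)
cv2.imwrite('pics/tip.png',cv2.hconcat(r))
```

```text
25.0
[471.91819863 315.04522308  36.07334946] [[ 9.72780468e-01  2.31728495e-01  2.56323581e-04]
 [ 2.31728471e-01 -9.72780500e-01  1.19333573e-04]
 [ 2.76999571e-04 -5.66878972e-05 -9.99999960e-01]] -0.22666133550472478 36.275
scene 2718 [[479.8, 312.2, 50.6], [478.9, 320.4, 55.0], [481.2, 325.0, 56.1], [470.4, 303.1, 59.0]]
foot (array([515. , 112.2]), array([56.5, 56.4]), 12.0) 42.15622757053906
[[353. 138.]
 [354. 137.]
 [355. 130.]
 [356. 124.]]
side 3173 [[464.0, 311.3, 55.6], [464.2, 320.7, 57.3], [463.0, 312.0, 59.4], [470.7, 329.1, 61.4]]
foot (array([514.1, 113.7]), array([55.2, 59. ]), 12.2) 40.89893711767237
[[199. 328.]
 [199. 326.]
 [198. 316.]
 [198. 307.]]
```

View pics/tip.png

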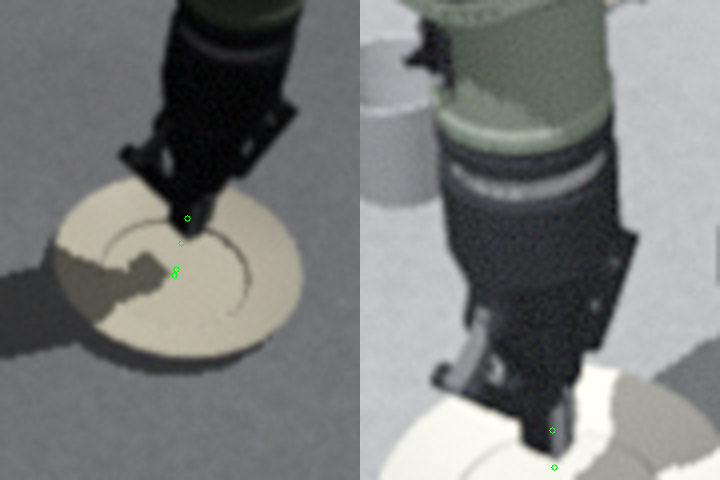

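The tips really end about 7 mm above the reported TCP, not 25 mm below it. This agrees with how high they sat on the tester handle. Foot and saucer have not moved, so I'll grasp about 32 mm lower and check the width before lifting.

Run:
```python
from loc import *
import sys
x,y,a,_=FEET[2];x,y=514.5,113
ctrl.move_l([471.8,315,90],vel=120);ctrl.move_l([x,y,90],R(a),vel=180);ctrl.gripper_to(78)
print(ctrl.move_l([x,y,4],vel=80,threshold=8),st())
ctrl.gripper_to(0,40);print(st());s=sensors.read_state()
if s['grip_width']<45: sys.exit('no grasp')
z0=s['eef_pos'][2]
ctrl.move_l([x,y,z0+50],vel=70);ctrl.hold(.1);print(st())
p,d=optics.grab_frame('scene');cv2.imwrite('pics/l1.png',cv2.resize(p[70:230,230:430,::-1],None,fx=3,fy=3))
```

```text
False (40.225, array([515.2, 113. ,   4.6]), array([-0.08,  1.26, -0.22]), 77.9, 0.0)
(40.5667, array([515.2, 112.9,   4.7]), array([ 0.35, -0.33,  3.23]), 52.9, 44.3)
(41.5417, array([513.8, 112.9,  54.1]), array([ 0.92,  0.75, -1.96]), 53.1, 43.8)
```

View pics/l1.png

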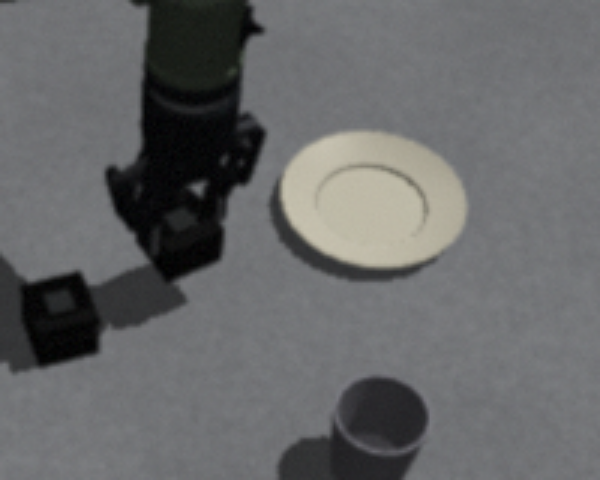

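The picture shows the foot held upright and level (185,240), clear of the table. Next I'll place it in the saucer.

Run:
```python
from loc import *
ctrl.move_l([471.8,315,54],vel=150);ctrl.move_l([471.8,315,16],vel=60);ctrl.hold(.3);print(st())
print(ctrl.move_l([471.8,315,7],vel=8,threshold=2.5),st());print(sensors.read_state()['eef_rot'][:,2])
ctrl.gripper_to(66);print(st());ctrl.move_l([471.8,315,100],vel=80)
ctrl.move_l([420,300,170],vel=150);print(st())
for n in('scene','side'):
    p,d=optics.grab_frame(n);W=cloud(p,d,optics.camera_params(n))
    f=(np.hypot(W[...,0]-471.8,W[...,1]-315)<60)&(W[...,2]>38)&(W[...,2]<60)&(p.max(-1)<110);print(n,rect(W[f]),np.percentile(W[f][:,2],[5,50,95]))
    m=(np.hypot(W[...,0]-471.8,W[...,1]-315)<100)&(p.min(-1)>120)&(W[...,2]>3)&(W[...,2]<30);print('saucer',rect(W[m]))
    cv2.imwrite(f'pics/end_{n}.png',p[:,:,::-1])
a=cv2.hconcat([cv2.imread('pics/end_scene.png')[80:330,80:450],cv2.imread('pics/end_side.png')[120:370,110:480]])
cv2.imwrite('pics/end.png',a)
```

```text
(44.2, array([472.1, 315.2,  16.4]), array([ 0.63, -1.07, -1.6 ]), 53.5, 43.8)
True (44.975, array([471.7, 315. ,   9.8]), array([ 0.13, -0.21,  5.09]), 53.1, 44.5)
[-2.59252428e-04 -1.42039001e-04 -9.99999956e-01]
(45.2583, array([469.9, 314.1,   8. ]), array([-0.2 ,  0.31, -0.23]), 66.1, 0.0)
(47.2917, array([419.9, 299.9, 169.5]), array([-0.2 , -0.11, -0.34]), 65.9, 0.0)
scene (array([471.5, 314.8]), array([57. , 57.5]), 13.1) [39.74945815 44.4764602  47.58304004]
saucer (array([472.7, 315.5]), array([166.2, 167.7]), 44.8)
side (array([469.1, 317.6]), array([53.1, 55.3]), 12.0) [40.14927532 44.52349537 46.88827505]
saucer (array([473. , 315.4]), array([167.6, 168.3]), 32.5)
```

View pics/end.png

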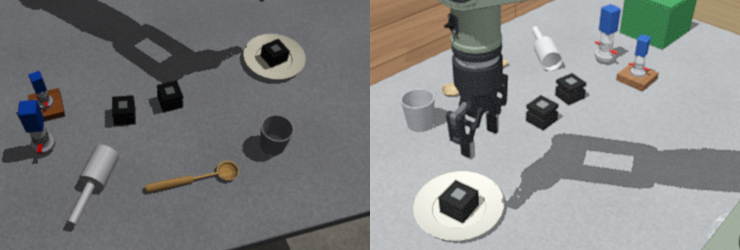

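The foot stands upright in the middle of the saucer (274,50 and 458,200), the tester is in its stand, and the other items have not moved.

```bash
python3 -c "
from plant import ctrl
print(ctrl.finish_job())"
```

```text
the job is handed in; nothing more can be done
None
```

I handed the job in; it gave no verdict. I pressed all three feet and the soft one was the nearest to the saucer: it now stands upright in the middle of it, the tester is back in its stand, and the sound feet and everything else look unmoved in the final pictures.

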